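# Oblique light for a stone on the microscope's light base

## Robot

A 7-joint arm with a two-finger parallel gripper is mounted at the origin on the work surface. World frame = base frame: x ahead of the robot, y to its left, z up, the work surface at z = 0. Lengths are in m, angles in rad, forces in N, time in s.
With the tool pointing down it reaches from about 0.4 to 0.85 m from the base axis. Payload 10.4 kg.
Tool frame: the origin (TCP) lies on the centre line of the jaws, within the pads' length; the fingertips stand 11 mm ahead of it and the grasp point (between the pads) lies 8 mm behind it (tip_reach is the distance from the TCP to the fingertips, in m); z points along the fingers, y is the line along which they close (so a half turn about z gives the same grasp; the last joint's range is limited). The gripper opens to 85 mm and grips with 20 to 120 N. Pads are 22 mm wide; open, the fingers measure 114 mm over their backs; the gripper's body (76 mm by 85 mm) begins 54 mm behind the grasp point. The pads swing forward as they close: fully open they stand 13 mm farther back than shut.
Start: joints at [1.266, 0.332, -0.065, 1.46, 0.022, 1.35, -0.088], TCP at [0.174, -0.6, 0.242] pointing down, gripper open.
Joint ranges: [-2.6, 2.6], [-0.5, 2.12], [-1.47, 1.34], [0.16, 2.42], [-1.27, 4.41], [0.06, 2.06], [-2.6, 2.6]. Speed limits (rad/s): [2.22, 2.22, 2.79, 2.79, 3.14, 3.14, 3.14].

## Interface

Orientations are given as a unit quaternion [x, y, z, w].
In Python, from workcell import get_obs, camera, hand_in, tip_reach gives the robot as it stands. The module is installed in compiled form; this text tells all that it offers.
- The arm moves only by the tool move_arm, never from a script. Its argument "plan" is a list of rows, each an object with "delta_pos": the shift along the tool's x, y, z in normalised numbers (1 is 600 mm), a list of three; "turn": the turn, a rotation vector about the tool's x, y, z in parts of the range, where 1.0 means 4 rad, a list of three; "fingers": the closure, from 0 (fully open) to 1 (shut). A call has 1 to 12 rows; each row is the pose to reach, as a shift and turn from the pose commanded when the call began, along the tool's axes at that moment; what a row does not reach only later rows make up. A row lasts 1/8 s, in which the tool goes at most 62.5 mm and 10.7 degrees, less where a joint would pass 70% of its speed; a pose out of reach is approached as far as the arm can. Shift and turn numbers lie between -1 and 1, and a call with a number outside is refused. A call with a gripper value outside its range is refused whole. The fingers move at their own pace and stop on an object; "force" is the grip in N (left out, the last holds). Time passes only in rows, so rows that repeat a pose let the fingers close. It gives the time, the measured TCP pose, the force, the opening and the grip force at its end, in the units of the state.
- get_obs(): the state, without advancing time (a new reading comes with each control period).
- camera(name): name is "scene" or "side" or "wrist"; returns a dict with "color" (400x640x3 uint8, red, green, blue), "range_z" (400x640 float32, m along the optical axis (not along the pixel's ray), 0 where there is no reading), "fx", "fy", "cx", "cy" (pixels), "R" (3x3) and "t" (3): a world point X has camera coordinates R X + t; the wrist camera has in their place "tool_from_camera" (4x4, takes a point from camera to tool coordinates, whose origin is the TCP and whose axes are the flange's). Camera axes: x right, y down, z forward; pixel columns grow to the right and rows downward; lengths in m; the calibration is good to about 2 mm. The wrist camera is an equidistant fisheye: a pixel r from the principal point sees the ray r / f radians off the axis. A picture is of the moment at which its call begins: read the wrist's pose just before it.
- hand_in(): hands the job in; it is judged then, once.
The state is a dict: "clock": time; "joint_pos": joint angles; "joint_velocities": joint speeds; "tau": joint torques, N m; "position": TCP position; "ee_rot": TCP orientation; "ft_force": force on the tool from outside, world axes, zero at the start; "torque": the same for the moment, N m; "grip_width": opening from 0.0 (shut) to 1.0 (fully open); "grasp_force": force on a finger pad.
Only numpy, scipy, OpenCV 4.12 (cv2) and the standard library are available. Lean on these libraries where they do the work, as an engineer would, in place of code of your own. Each camera call takes 0.05 s, during which the arm holds its last target. There are 200 camera calls.

## Task

Before the microscope is swung over it, set up oblique light on the stone lying on the light base's round window: with the shutter still shut, slide the dimmer to three quarters of its travel (the fourth of its five marks, counting from the dark end nearest the robot) and let go of it. Then take the round thumb post and slide the spring-closed shutter half open, its post at the middle of its three marks so that half of the window is uncovered, and finish still holding it there with the gripper, because it springs shut when let go. Do not disturb the stone, the loupe on the base or the other things lying on the bench.

Things in the scene. Friction and masses are not known exactly. Their poses are not given: they have to be found in the camera images.
- light_base: Transmitted-light base of a stereo microscope: flat light grey and white housing 220 mm (its x) by 280 mm (its y) by 56 mm high, fixed to the bench; the microscope is swung aside and not used. Origin: centre of its underside, on the bench; z up, x away from the robot, y to the left; yaw within 0.4 rad. Its flat deck is at z = 56 mm.
- window (a point): Centre of the round glass window, 80 mm diameter, flush with the deck, at (45, -20, 56) mm in the base's frame. The dark blade seen through it covers the white light field when shut.
- shutter_slot (a point): Middle of the shutter's slot on the deck, at (-42, 20, 56) mm in the base's frame; axes as the base's. The slot runs along y; on its robot side are three black marks: 40 mm to the right (shut), here (half) and 40 mm to the left (open).
- dimmer_slot (a point): Middle of the dimmer's slot on the deck, at (-30, -105, 56) mm in the base's frame; axes as the base's. The slot runs along x; on its left are five black marks at x = -30 (dark), -15, 0, 15 and 30 mm (bright) from here.
- shutter_post: Upright round aluminium thumb post of the shutter, 16 mm diameter (17 mm at the foot), 30 mm tall. Origin: centre of its underside, 2 mm above the deck; z up, its axes parallel to the base's. It is joined to the dark steel blade that slides under the window's glass. Nothing else stands within 40 mm of its path.
- shutter (a joint): Travel of shutter and post along the base's +y (left seen from the robot), in m: 0 = shut, where the spring puts it when let go; 0.040 = half open, blade edge through the window's middle; 0.080 = fully open. The spring pulls towards shut with 2.5 N at 0, rising 1 N per 10 mm (6.5 N at half, 10.5 N open); friction 0.3 N.
- dimmer_cap: Rectangular black fader cap of the dimmer, 24 mm long (along its travel, the base's x) by 12 mm wide (base's y) by 20 mm tall with a white centre line across its top. Origin: centre of its underside, 2 mm above the deck; z up, its axes parallel to the base's.
- dimmer (a joint): Travel of the dimmer cap along the base's +x (away from the robot), in m: 0 = dark end, 0.060 = full brightness, 0.045 = three quarters. It starts somewhere between 0 and 0.030 and stays where it is left; friction about 1.2 N.
- stone: Loose amber-coloured polished stone, a low dome of 24 mm diameter and 10 mm height, lying on the window's glass near its middle. Origin: centre of its underside. To be left where it lies.
- loupe: Loose black eye loupe, round, 32 mm diameter, 30 mm tall, standing on the rear left corner of the base's deck. Origin: centre of its underside. Leave alone.
- tweezers: Loose steel tweezers, 135 mm long, 8 mm high, lying on the bench to the right of the base. Origin: middle of the underside. Leave alone.
- dish: Loose shallow round glass dish, 84 mm diameter, 16 mm high, on the bench to the left of the base. Origin: centre of its underside. Leave alone.
- tub: Loose white screw-top tub, 48 mm diameter, 52 mm high, on the bench to the left of the base. Origin: centre of its underside. Leave alone.
- parts_tray: Loose grey divided parts tray, 100 by 130 by 22 mm, on the bench to the right of the base. Origin: centre of its underside. Leave alone.
- screwdriver: Loose black-handled screwdriver, 150 mm long, 26 mm thick, lying on the bench to the left of the base. Origin: middle of its length, on the bench. Leave alone.

How it is judged:
On the way, in this order (a step that is already met when the one before it is completed fails the run):
1. the dimmer stands at three quarters of its travel (within 5 mm) and is let go, with the shutter still shut (value of joint dimmer between 0.04 and 0.05 m and contact force between anything else and dimmer_cap below 0.5 N and value of joint shutter below 0.005 m), for 0.3 s.
2. the gripper's fingers hold the shutter's post still at half travel (within 5 mm) against the spring (value of joint shutter between 0.035 and 0.045 m and contact force between the fingers and shutter_post above 2 N and velocity of joint shutter between -0.02 and 0.02 m/s), for 0.5 s.
At the end, for the whole second after the job is handed in: Dimmer at 45 of its 60 mm, within 5 mm, touched by nothing; shutter held still at 40 of its 80 mm, within 5 mm, by the fingers on its post (over 2 N); stone within 10 mm, loupe 15 mm and other loose things 20 mm of where they started (all of step 2 and value of joint dimmer between 0.04 and 0.05 m and contact force between anything else and dimmer_cap below 0.5 N and distance of stone from where it was at the start of the episode below 0.01 m and distance of loupe from where it was at the start of the episode below 0.015 m and distance of each of tweezers, dish, tub, parts_tray, screwdriver from where it was at the start of the episode below 0.02 m); the arm keeps its last pose, push and grip.
It fails at once if the stone is displaced by more than 10 mm (distance of stone from where it was at the start of the episode above 0.01 m).
It fails at once if the loupe is displaced by more than 15 mm (distance of loupe from where it was at the start of the episode above 0.015 m).
It fails at once if another loose thing on the bench is displaced by more than 20 mm (distance of any of tweezers, dish, tub, parts_tray, screwdriver from where it was at the start of the episode above 0.02 m).
It also fails if it takes over 48 s, if anything falls off the work surface, if the arm or the gripper's body presses on something with over 40 N, if the wrist force passes 120 N, or if a joint passes its speed limit or range.

## Working session

There is one attempt and no reset: what is moved stays moved. The work goes in short steps, Python scripts to look and compute and a tool call to move; the robot and the scene stay as the last step left them, time stands still between calls to the robot, and variables do not carry over. Pictures are saved under pics/ and viewed, at most 10 in all, crops included, and the job is handed in when it is done.

Besides the shell and the picture viewer there is one more tool, called after ">>>" as name(argument=value, ...), one argument or row to a line, values as JSON. move_arm: Moves the arm, as the interface text tells. Its arguments: {"type":"object","properties":{"plan":{"type":"array","items":{"type":"object","properties":{"delta_pos":{"type":"array","items":{"type":"number"}},"turn":{"type":"array","items":{"type":"number"}},"fingers":{"type":"number"}}}},"force":{"type":"number"}},"required":["plan"]}

```bash
mkdir -p pics
python3 - <<'E'
from workcell import *
import cv2,pickle
o=get_obs();print({k:o[k] for k in('clock','position','ee_rot','grip_width','ft_force')},tip_reach)
d={}
for n in('scene','side'):
    c=camera(n);d[n]=c;cv2.imwrite(f'pics/{n}.png',c['color'][:,:,::-1])
    print(n,c['fx'],c['cx'],c['cy'],c['R'],c['t'])
pickle.dump(d,open('d.pkl','wb'))
E
```

```text
{'clock': 0.0, 'position': array([ 0.17367431, -0.60002515,  0.24151281]), 'ee_rot': array([ 9.90094491e-01,  1.40400906e-01, -1.34234857e-04, -6.82472277e-04]), 'grip_width': 0.9968418973481615, 'ft_force': array([-0.21313962, -0.03692324,  0.83916015])} 0.011
scene 391.6258021426192 323.906802380996 194.82225389315047 [[ 0.79507616  0.60638208  0.01243666]
 [ 0.32825043 -0.41297187 -0.84953274]
 [-0.51000544  0.67952557 -0.52738927]] [-0.5148003  -0.1151097   1.25980176]
side 434.7081562779914 319.39743305972684 196.46645397269876 [[-0.89693218 -0.44200881  0.01186947]
 [-0.31237724  0.61442614 -0.72450051]
 [ 0.31294269 -0.65353557 -0.68917206]] [0.54006196 0.20259452 0.96003415]
```

View pics/scene.png

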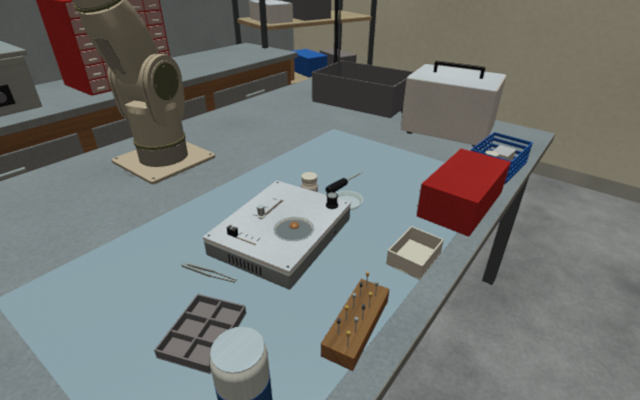

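View pics/side.png

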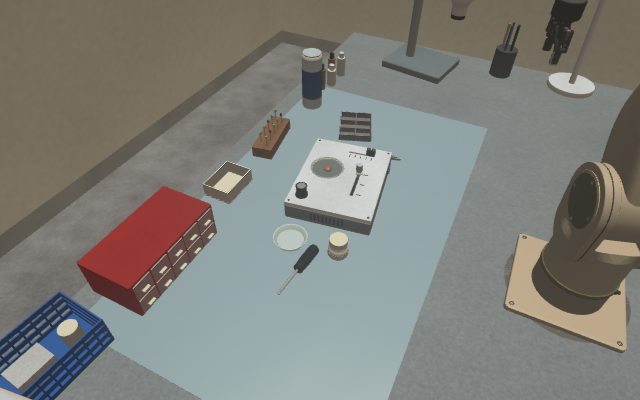

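The scene view shows the base with corners near (275,181), (351,206), (290,285) and (205,238), the cap near (232,231) and the post near (262,210). The side view shows the same base at about (340,185), with the cap at (371,152) and the post at (359,169).

```bash
cat > h.py <<'E'
import numpy as np,cv2
def cast(c,uv,z):
    uv=np.atleast_2d(uv).astype(float)
    r=np.c_[(uv[:,0]-c['cx'])/c['fx'],(uv[:,1]-c['cy'])/c['fy'],np.ones(len(uv))]@c['R']
    o=-c['R'].T@c['t']; return o+r*((z-o[2])/r[:,2])[:,None]
def cloud(c):
    v,u=np.mgrid[:400,:640];z=c['range_z']
    p=np.dstack([(u-c['cx'])/c['fx']*z,(v-c['cy'])/c['fy']*z,z])
    return (p-c['t'])@c['R']
E
python3 - <<'E'
import pickle,numpy as np,cv2
from h import *
d=pickle.load(open('d.pkl','rb'))
for n,(u,v) in {'scene':(265,225),'side':(340,185)}.items():
    c=d[n];P=cloud(c)
    m=((P[...,2]>.045)&(P[...,2]<.067)&(c['range_z']>0)).astype(np.uint8)
    k,l=cv2.connectedComponents(m);print(n,P[v,u])
    lab=np.bincount(l[v-10:v+10,u-10:u+10].ravel())[1:].argmax()+1
    cn=max(cv2.findContours((l==lab).astype(np.uint8),0,2)[0],key=cv2.contourArea)[:,0]
    q=cast(c,cn,.056)[:,:2].astype(np.float32)
    r=cv2.minAreaRect(q);print(r,cv2.boxPoints(r))
    # tall things above deck
    m=((P[...,2]>.066)&(P[...,2]<.12)).astype(np.uint8)
    inside=np.array([[cv2.pointPolygonTest(cv2.boxPoints(r),(float(P[i,j,0]),float(P[i,j,1])),False)>0 for j in range(640)] if m[i].any() else [False]*640 for i in range(400)])
    k,l,s,ce=cv2.connectedComponentsWithStats(m*inside.astype(np.uint8))
    for i in range(1,k):
        if s[i,4]>8:
            p=P[l==i];print(s[i],ce[i],p.mean(0),p.max(0),p.min(0))
E
```

```text
scene [ 0.56457494 -0.10795543  0.05632142]
((0.5774609446525574, -0.06932637095451355), (0.22627100348472595, 0.2893593907356262), 9.149389266967773) [[ 0.44275942  0.055523  ]
 [ 0.48877028 -0.2301549 ]
 [ 0.7121625  -0.19417575]
 [ 0.66615164  0.09150216]]
[326 192  12  14 135] [331.16296296 197.9037037 ] [0.63505608 0.04282788 0.08053686] [0.64662833 0.06142927 0.08801784] [0.61919881 0.03151565 0.0660304 ]
[257 204   8  12  76] [260.09210526 209.18421053] [ 0.53773233 -0.09405333  0.08002118] [ 0.54378745 -0.08489738  0.08931178] [ 0.52643924 -0.09987679  0.06653897]
[226 224  12  11  88] [231.52272727 229.15909091] [ 0.53804016 -0.1788664   0.07423921] [ 0.54806798 -0.16992939  0.07967459] [ 0.52392385 -0.1853135   0.06642572]
side [ 0.55877952 -0.03047828  0.05356141]
((0.5688973069190979, -0.05856110155582428), (0.21995097398757935, 0.2916319966316223), 9.109334945678711) [[ 0.4372234   0.06800467]
 [ 0.48339424 -0.21994928]
 [ 0.7005712  -0.18512687]
 [ 0.65440035  0.10282707]]
[366 147  10   8  55] [370.56363636 150.85454545] [ 0.53279765 -0.17393602  0.07460181] [ 0.54511086 -0.16516559  0.08068283] [ 0.52129447 -0.18404556  0.06657383]
[356 163   7  10  57] [359.15789474 167.42105263] [ 0.53137136 -0.08778597  0.08012887] [ 0.54041289 -0.08102819  0.09090198] [ 0.52393795 -0.09922057  0.06663269]
[296 182  11  14 129] [301.05426357 187.98449612] [0.62790633 0.05168616 0.08147313] [0.64353714 0.06292497 0.09100535] [0.6164802  0.033201   0.06654744]
```

Units first: shifts go in shares of 600 mm and turns go in shares of 4 rad. So 0.4515 m / 0.6 = 0.7525, -0.3375 m / 0.6 = -0.5625, 0.123 rad / 4 = 0.0308.

>>> move_arm(
  plan=[
    {"delta_pos": [0.0833, -0.0625, 0], "turn": [0, 0, 0.005], "fingers": 0},
    {"delta_pos": [0.1667, -0.125, 0], "turn": [0, 0, 0.01], "fingers": 0},
    {"delta_pos": [0.25, -0.1875, 0], "turn": [0, 0, 0.015], "fingers": 0},
    {"delta_pos": [0.3333, -0.25, 0], "turn": [0, 0, 0.02], "fingers": 0},
    {"delta_pos": [0.4167, -0.3125, 0], "turn": [0, 0, 0.025], "fingers": 0},
    {"delta_pos": [0.5, -0.375, 0], "turn": [0, 0, 0.03], "fingers": 0},
    {"delta_pos": [0.5833, -0.4375, 0], "turn": [0, 0, 0.0308], "fingers": 0},
    {"delta_pos": [0.6667, -0.5, 0], "turn": [0, 0, 0.0308], "fingers": 0},
    {"delta_pos": [0.7525, -0.5625, 0], "turn": [0, 0, 0.0308], "fingers": 0},
    {"delta_pos": [0.7525, -0.5625, 0], "turn": [0, 0, 0.0308], "fingers": 0.3},
    {"delta_pos": [0.7525, -0.5625, 0], "turn": [0, 0, 0.0308], "fingers": 0.3},
    {"delta_pos": [0.7525, -0.5625, 0], "turn": [0, 0, 0.0308], "fingers": 0.3},
  ],
  force=20,
)

```text
clock: 1.6
position: [0.513, -0.1521, 0.2421]
ee_rot: [0.997, 0.078, -0.0, 0.0]
ft_force: [-0.3, -0.5, -0.7]
grip_width: 0.696
grasp_force: 0.0
```

Run:
```python
from workcell import *
import cv2,pickle
o=get_obs();c=camera('wrist');print({k:o[k] for k in('clock','position','ee_rot','grip_width','ft_force')})
print(c['fx'],c['fy'],c['cx'],c['cy'],c['tool_from_camera'])
pickle.dump((o,c),open('w1.pkl','wb'))
cv2.imwrite('pics/w1.png',c['color'][:,:,::-1])
```

```text
{'clock': 1.6, 'position': array([ 0.5129541 , -0.1520564 ,  0.24211545]), 'ee_rot': array([ 9.96941065e-01,  7.81561529e-02, -2.99356646e-04,  1.99361861e-04]), 'grip_width': 0.6964043997271497, 'ft_force': array([-0.32867724, -0.51903782, -0.68277838])}
309.70691628693146 309.70691628693146 320.30572075698046 204.41244631099852 [[-1.85632739e-03 -9.59688446e-01 -2.81059854e-01  7.29392177e-02]
 [ 9.99998242e-01 -1.70730725e-03 -7.75070081e-04  8.45205515e-04]
 [ 2.63970275e-04 -2.81060798e-01  9.59689928e-01 -1.30655880e-01]
 [ 0.00000000e+00  0.00000000e+00  0.00000000e+00  1.00000000e+00]]
```

View pics/w1.png

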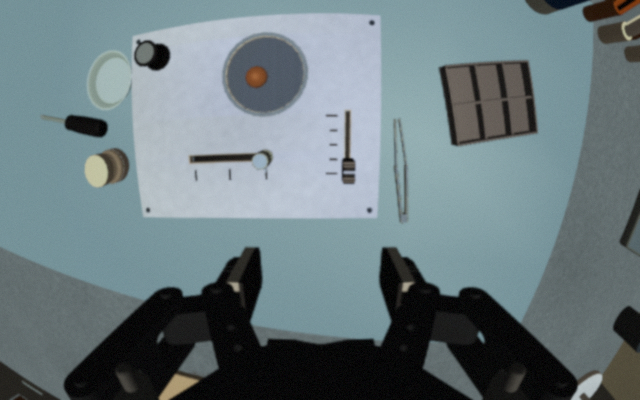

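The wrist view shows everything: the dimmer marks in a column at u≈332, v=115 to 173 (bright to dark), the cap at (348,170), the post top at (262,159), and the shutter marks at (196,175), (230,174) and (266,174). The stone is at (257,76).

```bash
cat >> h.py <<'E'
from scipy.spatial.transform import Rotation as Ro
def wcast(o,c,uv,z):
    uv=np.atleast_2d(uv).astype(float)-[c['cx'],c['cy']]
    r=np.linalg.norm(uv,axis=1);th=r/c['fx']
    d=np.c_[uv/r[:,None]*np.sin(th)[:,None],np.cos(th)]
    T=c['tool_from_camera'];W=Ro.from_quat(o['ee_rot']).as_matrix()
    d=d@T[:3,:3].T@W.T;p=W@T[:3,3]+o['position']
    return p+d*((z-p[2])/d[:,2])[:,None]
E
python3 - <<'E'
import pickle
from h import *
o,c=pickle.load(open('w1.pkl','rb'))
g=cv2.cvtColor(c['color'],cv2.COLOR_RGB2GRAY)
roi=np.zeros_like(g);roi[100:185,180:365]=1
m=((g<125)&(roi>0)).astype(np.uint8)
k,l,s,ce=cv2.connectedComponentsWithStats(m)
for i in range(1,k):
    if s[i,4]>=5:
        w=(140-g.astype(float))*(cv2.dilate((l==i).astype(np.uint8),np.ones((3,3)))); w[w<0]=0
        v,u=np.nonzero(w); cu=np.average(u,weights=w[v,u]);cv=np.average(v,weights=w[v,u])
        print(s[i],round(cu,1),round(cv,1),wcast(o,c,[cu,cv],.056)[0].round(4))
print('post top',wcast(o,c,[262,159],.088),'cap line',wcast(o,c,[348,171],.078))
cv2.imwrite('pics/crop.png',cv2.resize(c['color'][95:225,180:370,::-1],None,fx=4,fy=4,interpolation=2))
E
```

```text
[235 100  58  15 536] 263.3 104.1 [ 0.5894 -0.0822  0.056 ]
[342 111  13  73 521] 347.4 155.0 [ 0.55   -0.1752  0.056 ]
[327 115   9   1   9] 331.3 115.2 [ 0.5877 -0.1523  0.056 ]
[331 130   5   1   5] 333.3 130.0 [ 0.5732 -0.1567  0.056 ]
[331 144   5   1   5] 332.9 144.3 [ 0.5585 -0.1586  0.056 ]
[258 150  14  16  88] 266.6 155.3 [ 0.5372 -0.0926  0.056 ]
[190 153  66  10 477] 221.7 157.6 [ 0.5284 -0.0443  0.056 ]
[330 159   6   1   6] 332.9 158.8 [ 0.5437 -0.161   0.056 ]
[195 171   2   9  11] 195.5 174.9 [ 0.5057 -0.0151  0.056 ]
[229 170   2   9  17] 229.5 174.1 [ 0.5118 -0.0546  0.056 ]
[266 173   1   5   5] 265.8 174.8 [ 0.5166 -0.0943  0.056 ]
[329 173   6   1   6] 331.4 173.0 [ 0.5287 -0.162   0.056 ]
post top [[ 0.53798374 -0.093639    0.088     ]] cap line [[ 0.53714179 -0.17610204  0.078     ]]
```

View pics/crop.png

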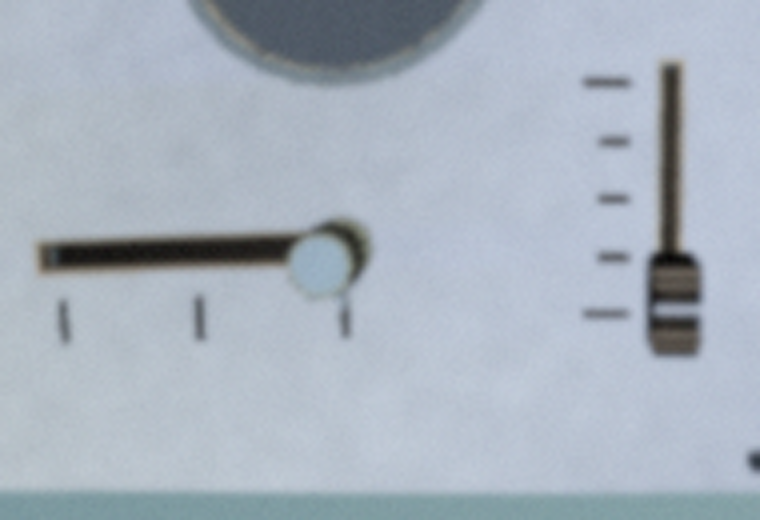

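Converted, 0.135 m / 0.6 = 0.225, 0.11 m / 0.6 = 0.1833, 0.008 rad / 4 = 0.002.

>>> move_arm(
  plan=[
    {"delta_pos": [0.0317, 0.0467, 0.05], "turn": [0, 0, 0.002], "fingers": 0.5},
    {"delta_pos": [0.0317, 0.0467, 0.1167], "turn": [0, 0, 0.002], "fingers": 0.5},
    {"delta_pos": [0.0317, 0.0467, 0.1833], "turn": [0, 0, 0.002], "fingers": 0.5},
    {"delta_pos": [0.0317, 0.0467, 0.225], "turn": [0, 0, 0.002], "fingers": 0.5},
    {"delta_pos": [0.0317, 0.0467, 0.225], "turn": [0, 0, 0.002], "fingers": 0.5},
  ],
)

```text
clock: 2.28
position: [0.5352, -0.1759, 0.1057]
ee_rot: [0.997, 0.075, -0.002, -0.001]
ft_force: [0.1, -0.7, -0.0]
grip_width: 0.496
grasp_force: 0.0
```

Run:
```python
from workcell import *
import cv2,pickle
o=get_obs();c=camera('wrist');print({k:o[k] for k in('clock','position','ee_rot','grip_width','ft_force')})
pickle.dump((o,c),open('w2.pkl','wb'))
cv2.imwrite('pics/w2.png',c['color'][:,:,::-1])
```

```text
{'clock': 2.275, 'position': array([ 0.53519477, -0.17593709,  0.10568687]), 'ee_rot': array([ 9.97212812e-01,  7.45882217e-02, -1.69618886e-03, -5.72597822e-04]), 'grip_width': 0.4964674961876519, 'ft_force': array([ 0.12827575, -0.67575317, -0.00990319])}
```

View pics/w2.png

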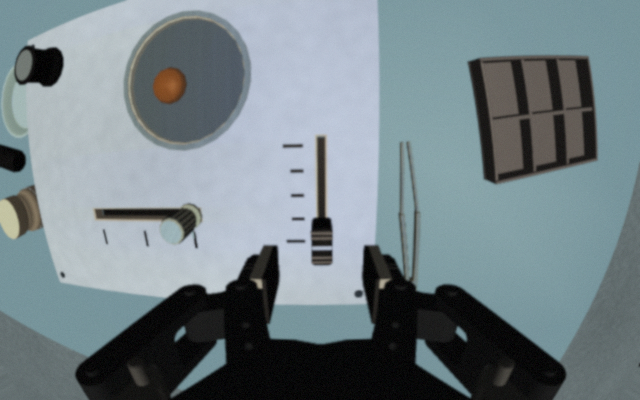

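The cap's line is at (322,247), midway between the pads at u≈277 and 365. The marks run along u≈297, v=146 to 241.

Run:
```python
import pickle
from h import *
o,c=pickle.load(open('w2.pkl','rb'))
W=Ro.from_quat(o['ee_rot']).as_matrix();print(W.round(3))
f=lambda p,z:((wcast(o,c,p,z)-o['position'])@W)[0].round(4)
print('cap tool',f([322,247],.078))
for p in [(297,146),(297,171),(297.5,195),(297.5,218.5),(296,241)]:print(f(p,.056))
```

```text
[[ 0.989  0.149 -0.003]
 [ 0.149 -0.989  0.001]
 [-0.003 -0.001 -1.   ]]
cap tool [0.0018 0.0016 0.0277]
[ 0.0556 -0.0128  0.0495]
[ 0.0408 -0.013   0.0496]
[ 0.0261 -0.013   0.0496]
[ 0.0111 -0.0134  0.0497]
[-0.004  -0.0147  0.0497]
```

Converted, 0.034 m / 0.6 = 0.0567, 0.028 m / 0.6 = 0.0467.

>>> move_arm(
  plan=[
    {"delta_pos": [0.0033, 0.0025, 0.025], "fingers": 0.5},
    {"delta_pos": [0.0033, 0.0025, 0.0467], "fingers": 0.5},
    {"delta_pos": [0.0033, 0.0025, 0.0567], "fingers": 0.5},
    {"delta_pos": [0.0033, 0.0025, 0.0567], "fingers": 0.7},
    {"delta_pos": [0.0033, 0.0025, 0.0567], "fingers": 1},
    {"delta_pos": [0.0033, 0.0025, 0.0567], "fingers": 1},
    {"delta_pos": [0.0033, 0.0025, 0.0567], "fingers": 1},
    {"delta_pos": [0.0033, 0.0025, 0.0567], "fingers": 1},
    {"delta_pos": [0.0033, 0.0025, 0.0567], "fingers": 1},
  ],
  force=20,
)

```text
validation failed for argument at $.pl...
```

Converted, 0.034 m / 0.6 = 0.0567, 0.028 m / 0.6 = 0.0467.

>>> move_arm(
  plan=[
    {"delta_pos": [0.0033, 0.0025, 0.025], "turn": [0, 0, 0], "fingers": 0.5},
    {"delta_pos": [0.0033, 0.0025, 0.0467], "turn": [0, 0, 0], "fingers": 0.5},
    {"delta_pos": [0.0033, 0.0025, 0.0567], "turn": [0, 0, 0], "fingers": 0.5},
    {"delta_pos": [0.0033, 0.0025, 0.0567], "turn": [0, 0, 0], "fingers": 0.7},
    {"delta_pos": [0.0033, 0.0025, 0.0567], "turn": [0, 0, 0], "fingers": 1},
    {"delta_pos": [0.0033, 0.0025, 0.0567], "turn": [0, 0, 0], "fingers": 1},
    {"delta_pos": [0.0033, 0.0025, 0.0567], "turn": [0, 0, 0], "fingers": 1},
    {"delta_pos": [0.0033, 0.0025, 0.0567], "turn": [0, 0, 0], "fingers": 1},
    {"delta_pos": [0.0033, 0.0025, 0.0567], "turn": [0, 0, 0], "fingers": 1},
  ],
  force=20,
)

```text
clock: 3.45
position: [0.5393, -0.176, 0.0737]
ee_rot: [0.997, 0.076, 0.0, -0.0]
ft_force: [-1.3, 5.3, 5.7]
grip_width: 0.135
grasp_force: 24.0
```

Converted, 0.039 m / 0.6 = 0.065, 0.037 m / 0.6 = 0.0617.

>>> move_arm(
  plan=[
    {"delta_pos": [0.0167, 0, 0], "turn": [0, 0, 0], "fingers": 1},
    {"delta_pos": [0.0333, 0, 0], "turn": [0, 0, 0], "fingers": 1},
    {"delta_pos": [0.05, 0, 0], "turn": [0, 0, 0], "fingers": 1},
    {"delta_pos": [0.0617, 0, 0], "turn": [0, 0, 0], "fingers": 1},
    {"delta_pos": [0.065, 0, 0], "turn": [0, 0, 0], "fingers": 1},
    {"delta_pos": [0.065, 0, 0], "turn": [0, 0, 0], "fingers": 1},
    {"delta_pos": [0.065, 0, 0], "turn": [0, 0, 0], "fingers": 1},
    {"delta_pos": [0.065, 0, 0], "turn": [0, 0, 0], "fingers": 1},
  ],
)

```text
clock: 4.45
position: [0.5783, -0.1698, 0.0737]
ee_rot: [0.997, 0.076, 0.001, -0.0]
ft_force: [0.3, 5.3, 4.2]
grip_width: 0.134
grasp_force: 24.0
```

Run:
```python
from workcell import *
import cv2,pickle
o=get_obs();c=camera('wrist')
pickle.dump((o,c),open('w3.pkl','wb'))
cv2.imwrite('pics/w3.png',c['color'][:,:,::-1])
```

```text
(no output)
```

View pics/w3.png

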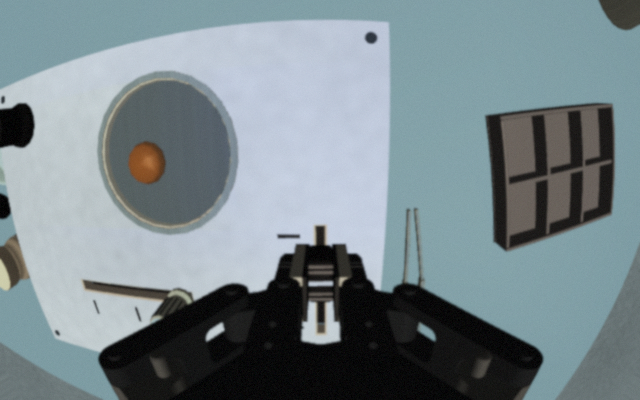

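The cap is between the pads at (320,283), with the bright-end mark ahead of it at (288,236). I'll release it, lift and check.

Converted, -0.08 m / 0.6 = -0.1333, -0.06 m / 0.6 = -0.1.

>>> move_arm(
  plan=[
    {"delta_pos": [0, 0, 0], "turn": [0, 0, 0], "fingers": 0.5},
    {"delta_pos": [0, 0, 0], "turn": [0, 0, 0], "fingers": 0.5},
    {"delta_pos": [0, 0, 0], "turn": [0, 0, 0], "fingers": 0.5},
    {"delta_pos": [0, 0, 0], "turn": [0, 0, 0], "fingers": 0.5},
    {"delta_pos": [0, 0, -0.0333], "turn": [0, 0, 0], "fingers": 0.5},
    {"delta_pos": [0, 0, -0.1], "turn": [0, 0, 0], "fingers": 0.5},
    {"delta_pos": [-0.05, -0.0667, -0.1333], "turn": [0, 0, 0], "fingers": 0.5},
    {"delta_pos": [-0.0833, -0.1333, -0.1333], "turn": [0, 0, 0], "fingers": 0.5},
    {"delta_pos": [-0.0833, -0.1333, -0.1333], "turn": [0, 0, 0], "fingers": 0.5},
    {"delta_pos": [-0.0833, -0.1333, -0.1333], "turn": [0, 0, 0], "fingers": 0.5},
  ],
)

```text
clock: 5.75
position: [0.5167, -0.0995, 0.1545]
ee_rot: [0.997, 0.075, 0.001, 0.001]
ft_force: [0.4, -0.4, 0.4]
grip_width: 0.498
grasp_force: 0.0
```

Run:
```python
from workcell import *
import cv2,pickle
o=get_obs();c=camera('wrist')
pickle.dump((o,c),open('w4.pkl','wb'))
cv2.imwrite('pics/w4.png',c['color'][:,:,::-1])
```

```text
(no output)
```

View pics/w4.png

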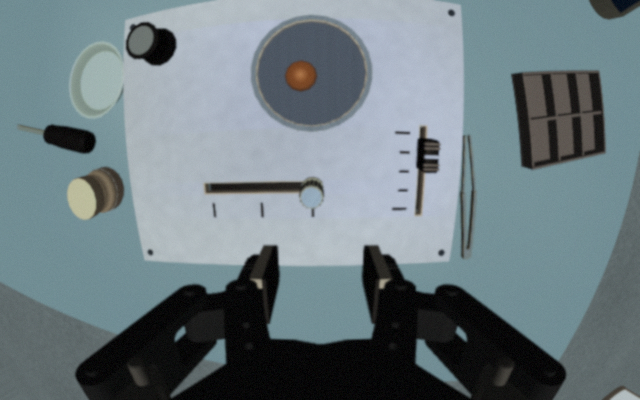

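The cap's line is at (429,154) beside the fourth mark at (405,152). The post top is at (312,193) and the shutter marks are at (214,210), (262,210) and (313,211).

Run:
```python
import pickle
from h import *
o,c=pickle.load(open('w4.pkl','rb'))
W=Ro.from_quat(o['ee_rot']).as_matrix();print(W.round(3))
f=lambda p,z:((wcast(o,c,p,z)-o['position'])@W)[0].round(4)
print('cap tool',f([429,154],.078),'post',f([312,192],.088),f([312,203],.058))
for p in [(403,132.5),(405,152),(404.5,171),(403,190),(399,209)]:print(f(p,.056))
print('sh')
for p in [(214.5,210),(262.5,210),(313,212)]:print(f(p,.056))
```

```text
[[ 0.989  0.15   0.002]
 [ 0.15  -0.989 -0.001]
 [ 0.001  0.001 -1.   ]]
cap tool [0.0488 0.0768 0.0767] post [ 0.0237 -0.0048  0.0666] [ 0.0075 -0.0057  0.0965]
[0.062  0.063  0.0987]
[0.0472 0.0651 0.0987]
[0.0324 0.0655 0.0987]
[0.0174 0.0652 0.0986]
[0.0019 0.063  0.0986]
sh
[ 0.0013 -0.0847  0.0984]
[ 0.0014 -0.0447  0.0985]
[-0.0003 -0.005   0.0985]
```

Converted, 0.082 m / 0.6 = 0.1367, 0.072 m / 0.6 = 0.12.

>>> move_arm(
  plan=[
    {"delta_pos": [0.0367, -0.0083, 0], "turn": [0, 0, 0], "fingers": 0.5},
    {"delta_pos": [0.0367, -0.0083, 0.0333], "turn": [0, 0, 0], "fingers": 0.5},
    {"delta_pos": [0.0367, -0.0083, 0.0833], "turn": [0, 0, 0], "fingers": 0.5},
    {"delta_pos": [0.0367, -0.0083, 0.12], "turn": [0, 0, 0], "fingers": 0.5},
    {"delta_pos": [0.0367, -0.0083, 0.1367], "turn": [0, 0, 0], "fingers": 0.5},
    {"delta_pos": [0.0367, -0.0083, 0.1367], "turn": [0, 0, 0], "fingers": 0.7},
    {"delta_pos": [0.0367, -0.0083, 0.1367], "turn": [0, 0, 0], "fingers": 1},
    {"delta_pos": [0.0367, -0.0083, 0.1367], "turn": [0, 0, 0], "fingers": 1},
    {"delta_pos": [0.0367, -0.0083, 0.1367], "turn": [0, 0, 0], "fingers": 1},
    {"delta_pos": [0.0367, -0.0083, 0.1367], "turn": [0, 0, 0], "fingers": 1},
    {"delta_pos": [0.0367, -0.0083, 0.1367], "turn": [0, 0, 0], "fingers": 1},
  ],
  force=40,
)

```text
clock: 7.18
position: [0.5376, -0.0902, 0.0721]
ee_rot: [0.997, 0.076, 0.001, -0.0]
ft_force: [-3.5, 5.7, 6.5]
grip_width: 0.17
grasp_force: 39.8
```

Converted, -0.041 m / 0.6 = -0.0683, -0.039 m / 0.6 = -0.065.

>>> move_arm(
  plan=[
    {"delta_pos": [0, -0.01, 0], "turn": [0, 0, 0], "fingers": 1},
    {"delta_pos": [0, -0.02, 0], "turn": [0, 0, 0], "fingers": 1},
    {"delta_pos": [0, -0.03, 0], "turn": [0, 0, 0], "fingers": 1},
    {"delta_pos": [0, -0.04, 0], "turn": [0, 0, 0], "fingers": 1},
    {"delta_pos": [0, -0.05, 0], "turn": [0, 0, 0], "fingers": 1},
    {"delta_pos": [0, -0.06, 0], "turn": [0, 0, 0], "fingers": 1},
    {"delta_pos": [0, -0.065, 0], "turn": [0, 0, 0], "fingers": 1},
    {"delta_pos": [0, -0.0683, 0], "turn": [0, 0, 0], "fingers": 1},
    {"delta_pos": [0, -0.0683, 0], "turn": [0, 0, 0], "fingers": 1},
    {"delta_pos": [0, -0.0683, 0], "turn": [0, 0, 0], "fingers": 1},
    {"delta_pos": [0, -0.0683, 0], "turn": [0, 0, 0], "fingers": 1},
  ],
)

```text
clock: 8.55
position: [0.5316, -0.0524, 0.0721]
ee_rot: [0.997, 0.074, 0.001, 0.001]
ft_force: [-0.5, -6.1, 7.8]
grip_width: 0.173
grasp_force: 40.0
```

Run:
```python
from workcell import *
import cv2,pickle
o=get_obs();c=camera('wrist');s=camera('scene')
pickle.dump((o,c,s),open('w5.pkl','wb'))
cv2.imwrite('pics/w5.png',c['color'][:,:,::-1])
```

```text
(no output)
```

View pics/w5.png

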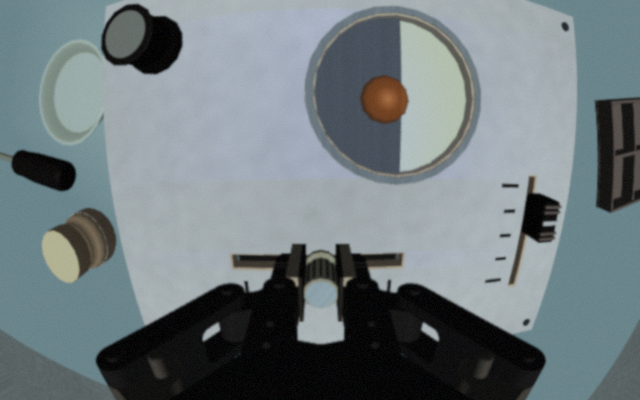

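The window is half uncovered. The blade edge is at u≈400, the glass spans about 314 to 473, and the post is held at (320,280). I'll measure how far the edge is from the window's middle.

Run:
```python
import pickle
from h import *
o,c,s=pickle.load(open('w5.pkl','rb'))
W=Ro.from_quat(o['ee_rot']).as_matrix()
f=lambda p,z:((wcast(o,c,p,z)-o['position'])@W)[0].round(4)
g=c['color'][95,:,:].astype(int).sum(1);print(g[300:325],g[392:408],g[465:485])
for u in (306,314,400.5,473,480):print(u,f([u,95],.056),f([u,95],.052))
```

```text
[514 518 510 499 462 399 372 351 358 351 357 344 344 350 334 288 255 255
 249 239 259 254 249 247 246] [293 283 274 263 260 241 230 229 221 230 236 239 240 245 290 399] [397 300 267 257 257 265 324 393 405 360 346 354 343 346 352 407 471 514
 515 522]
306 [ 0.083  -0.0058  0.0161] [ 0.0833 -0.006   0.0201]
314 [ 0.083  -0.0021  0.0162] [ 0.0833 -0.0022  0.0202]
400.5 [0.0841 0.039  0.0163] [0.0844 0.04   0.0203]
473 [0.0874 0.0781 0.0164] [0.0878 0.0802 0.0204]
480 [0.0879 0.0823 0.0164] [0.0883 0.0845 0.0204]
```

Converted, -0.001 m / 0.6 = -0.0017.

>>> move_arm(
  plan=[
    {"delta_pos": [0, -0.0017, 0], "turn": [0, 0, 0], "fingers": 1},
    {"delta_pos": [0, -0.0017, 0], "turn": [0, 0, 0], "fingers": 1},
    {"delta_pos": [0, -0.0017, 0], "turn": [0, 0, 0], "fingers": 1},
    {"delta_pos": [0, -0.0017, 0], "turn": [0, 0, 0], "fingers": 1},
    {"delta_pos": [0, -0.0017, 0], "turn": [0, 0, 0], "fingers": 1},
    {"delta_pos": [0, -0.0017, 0], "turn": [0, 0, 0], "fingers": 1},
    {"delta_pos": [0, -0.0017, 0], "turn": [0, 0, 0], "fingers": 1},
    {"delta_pos": [0, -0.0017, 0], "turn": [0, 0, 0], "fingers": 1},
  ],
)

```text
clock: 9.65
position: [0.5314, -0.0514, 0.0721]
ee_rot: [0.997, 0.074, 0.001, 0.001]
ft_force: [-0.3, -5.6, 6.3]
grip_width: 0.168
grasp_force: 40.0
```

```bash
python3 -c "
from workcell import *
o=get_obs();print(o['position'],o['ft_force'],o['grasp_force']);print(hand_in())"
```

```text
[ 0.53139279 -0.05142869  0.07205746] [-0.29252603 -5.58693588  6.27687357] 40.045984983444214
the job is handed in; nothing more can be done
None
```

I set the dimmer to about 46 mm of its 60 mm travel (target 45) and released it. The gripper is holding the shutter about half open, at roughly 39–40 mm, and the job is handed in; no verdict came back.

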